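Wedge a rocking marking-out stand until it sits firm

TASK

The steel-topped marking-out stand rocks because its leg at the near left corner has lost its foot and is too short. Without lifting anything, push the wooden wedge, thin end first, under that short leg until it just fills the gap, and press down on the plate above that leg to test it; push further if it still sinks. Leave the stand where it is and the things around it alone, and finish with the fingers still pressing firmly (about 10 N) down on that corner while it sits level on the wedge.

Things in the scene. Friction and masses are not known exactly. Their poses are not given: they have to be found in the camera images.
- stand: Loose marking-out stand, 2.8 kg: steel plate 180 mm (x) by 220 mm (y), top 80 mm up, on 36 mm square wooden legs flush with its corners; dark fence 12 mm high round the far right corner. Three legs stand on 14 mm black glides; the near left one (-x, +y) has none and ends 6 to 10 mm (varies) up: 3 to 5 N pressed above it tips the stand. Origin: under the plate's centre at table level; z up.
- press_corner (a point): Point on the top of the steel plate above the middle of the short leg, 18 mm in from both edges at the near left corner: the place to press. z up, 80 mm above the table while the stand is level.
- foot_edge (a point): Point on the table level below the middle of the short leg's outer (left, +y of the stand) face; the leg's foot is 6 to 10 mm above it and reaches from here 36 mm towards the stand's -y.
- wedge: Loose plain wooden wedge, 90 g, 64 mm wide (x), 150 mm long (y), lying flat left of the stand, thin end towards the short leg. Flat underside; the top slopes evenly from 2 mm thick at the thin end (-y) to 22 mm at the upright thick end (+y), the face to push, towards its -y. Origin: centre of the underside.
- offcut_block: Bystander: timber block 60 x 90 x 30 mm lying behind the wedge. Origin: centre of the underside.
- tape_measure: Bystander: yellow and black tape measure, 38 x 95 x 64 mm, standing to the right of the stand. Origin: centre of the underside.
Mind the look-alikes: they are no part of the job. What is shaped like the wedge but blue is not meant.

How it is judged:
At the end, for the whole second after the job is handed in: The fingers press on the stand with more than 6 N and do not touch the wedge; the wedge lies flat on the table and bears the stand with more than 1 N; the stand is at rest, level within 0.012 rad (about 1.4 mm at the short leg) and within 20 mm of where it stood (contact force between the fingers and stand above 6 N and contact force between wedge and stand above 1 N and contact force between the fingers and wedge below 0.1 N and angle between stand's own z axis and vertical below 0.012 rad and angle between wedge's own z axis and vertical below 0.03 rad and height (world z) of wedge below 0.006 m and linear speed of stand below 0.01 m/s and distance of stand from where it was at the start of the episode below 0.02 m); the arm keeps its last pose, push and grip.
It fails at once if the wedge is lifted off the table or tipped (its origin more than 12 mm up, or leaning over 0.2 rad) (height (world z) of wedge above 0.012 m or angle between wedge's own z axis and vertical above 0.2 rad).
It fails at once if the stand is lifted (origin more than 15 mm up) or tipped over 0.15 rad (height (world z) of stand above 0.015 m or angle between stand's own z axis and vertical above 0.15 rad).
It fails at once if the stand is pushed more than 20 mm from its place (distance of stand from where it was at the start of the episode above 0.02 m).
It fails at once if the timber block or the tape measure is moved more than 20 mm (distance of any of offcut_block, tape_measure from where it was at the start of the episode above 0.02 m).
It also fails if it takes over 51 s, if anything falls off the work surface, if the arm or the gripper's body presses on something with over 40 N, if the wrist force passes 120 N, or if a joint passes its speed limit or range.

ROBOT

A 7-joint arm with a two-finger parallel gripper is mounted at the origin on a cart in front of the work surface, level with it; the furniture and walls round the work are solid. World frame = base frame: x ahead of the robot, y to its left, z up, the work surface at z = 0. Lengths are in m, angles in rad, forces in N, time in s.
With the tool pointing down it reaches from about 0.375 to 0.925 m from the base axis. Payload 3.1 kg.
Tool frame: the origin (TCP) lies midway between the tips of the shut fingers; the grasp point (between the pads) lies 19 mm behind it; z points along the fingers, y is the line along which they close (so a half turn about z gives the same grasp; the last joint's range is limited). The gripper opens to 85 mm and grips with 20 to 120 N. Pads are 22 mm wide; open, the fingers measure 114 mm over their backs; the gripper's body (76 mm by 85 mm) begins 54 mm behind the grasp point. The pads swing forward as they close: fully open they stand 13 mm farther back than shut.
Start: joints at [-1.286, 0.383, 0.044, 1.598, -0.018, 1.161, -0.05], TCP at [0.243, 0.603, 0.231] pointing down, gripper open.
Joint ranges: [-2.61, 2.61], [-0.41, 2.15], [-1.48, 1.57], [0, 2.5], [-1.57, 4.71], [0.05, 1.97], [-2.85, 2.85]. Speed limits (rad/s): [2.79, 2.79, 3.14, 3.14, 3.14, 3.14, 3.14].

INTERFACE

Orientations are given as a unit quaternion [w, x, y, z].
In Python, from bench import r gives the robot as it stands. The module is installed in compiled form; this text tells all that it offers.
- The arm moves only by the tool step_arm, never from a script. Its argument "motion" is a list of rows, each an object of numbers: "dx", "dy", "dz": the shift along the world's x, y, z in mm; "yaw": the turn about the world's z in degrees; "grip": the opening, from 0 (shut) to 1 (fully open). In form: [{"dx": .., "dy": .., "dz": .., "yaw": .., "grip": ..}, ...]. A call has 1 to 20 rows; each row is the pose to reach, as a shift and turn from the pose commanded when the call began; what a row does not reach only later rows make up. A row lasts 1/10 s, in which the tool goes at most 50 mm and 8.59 degrees, less where a joint would pass 70% of its speed; a pose out of reach is approached as far as the arm can. A call with a gripper value outside its range is refused whole. The fingers move at their own pace and stop on an object; the grip force is fixed at half the most. Time passes only in rows, so rows that repeat a pose let the fingers close. It gives the time, the measured TCP pose, the force, the opening and the grip force at its end, in the units of the state.
- r.sense(): the state, without advancing time (a new reading comes with each control period).
- r.read_camera(name): name is "side" or "top"; returns a dict with "color" (420x560x3 uint8, blue, green, red), "depth" (420x560 float32, m along the optical axis (not along the pixel's ray), 0 where there is no reading), "camera_matrix" (3x3 intrinsics, pixels), "dist" ([k1, k2, p1, p2, k3] as OpenCV has them; the pictures are not rectified), "R" (3x3) and "t" (3): a world point X has camera coordinates R X + t. Camera axes: x right, y down, z forward; pixel columns grow to the right and rows downward; lengths in m; the calibration is good to about 2 mm. A picture is of the moment at which its call begins.
- r.hand_in(): hands the job in; it is judged then, once.
The state is a dict: "time": time; "q": joint angles; "joint_velocities": joint speeds; "effort": joint torques, N m; "tool_pos": TCP position; "orientation": TCP orientation; "ft_force": force on the tool from outside, world axes, zero at the start; "moment": the same for the moment, N m; "opening": finger opening in m; "gripper_force": force on a finger pad.
Only numpy, scipy, OpenCV 4.12 (cv2) and the standard library are available. Lean on these libraries where they do the work, as an engineer would, in place of code of your own. Each camera call takes 0.05 s, during which the arm holds its last target. There are 200 camera calls.

## Working session

There is one attempt and no reset: what is moved stays moved. The work goes in short steps, Python scripts to look and compute and a tool call to move; the robot and the scene stay as the last step left them, time stands still between calls to the robot, and variables do not carry over. Pictures are saved under pics/ and viewed, at most 10 in all, crops included, and the job is handed in when it is done.

Besides the shell and the picture viewer there is one more tool, called after ">>>" as name([rows], argument=value, ...), one row to a line, values as JSON. step_arm: Moves the arm, as the interface text tells. Its arguments: {"type":"object","properties":{"motion":{"type":"array","items":{"type":"object","properties":{"dx":{"type":"number"},"dy":{"type":"number"},"dz":{"type":"number"},"yaw":{"type":"number"},"grip":{"type":"number"}}}}},"required":["motion"]}

```bash
mkdir -p pics
cat > h.py <<'E'
import numpy as np, cv2
from bench import r
def pts(c):
    d=c["depth"]; h,w=d.shape
    u,v=np.meshgrid(np.arange(w),np.arange(h))
    n=cv2.undistortPoints(np.stack([u,v],-1).reshape(-1,1,2).astype(np.float64),c["camera_matrix"],c["dist"]).reshape(h,w,2)
    P=np.dstack([n*d[...,None],d])
    return (P-c["t"])@c["R"]   # world
E
python3 - <<'E'
from h import *
for n in("top","side"):
    c=r.read_camera(n); cv2.imwrite(f"pics/{n}0.png",c["color"]); np.savez(f"{n}0.npz",**c)
    print(n,-c["R"].T@c["t"], c["camera_matrix"][0,0])
print(r.sense())
E
```

```text
top [ 0.36645923 -0.01868062  1.40804643] 453.8031417138595
side [-0.01065186 -0.97132768  0.7988576 ] 512.2122696923964
{'time': 0.1, 'q': array([-1.2858051 ,  0.38375825,  0.04382967,  1.59945408, -0.01791048,
        1.1611983 , -0.04984222]), 'joint_velocities': array([-0.00059534, -0.00073442,  0.00176545, -0.0030995 ,  0.0013472 ,
       -0.00085313, -0.00046445]), 'effort': array([ 2.67174539e-03, -4.34726608e+01,  1.02933895e+00, -2.50454038e+01,
        1.09071418e-02,  5.46434123e-03,  3.08037201e-06]), 'tool_pos': array([0.24245135, 0.60214844, 0.22999221]), 'orientation': array([-1.73894196e-04,  1.90160686e-01,  9.81752231e-01, -1.20032166e-03]), 'ft_force': array([ 1.08443638, -0.01004937,  0.14853299]), 'moment': array([ 0.05532627,  0.05651705, -0.00884161]), 'gripper_force': 0.0, 'opening': 0.08546843241618662}
```

View pics/top0.png

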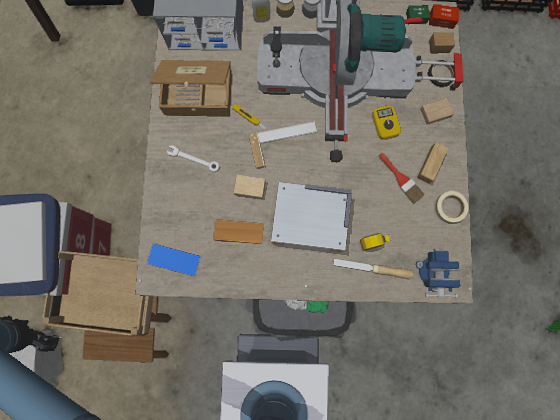

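View pics/side0.png

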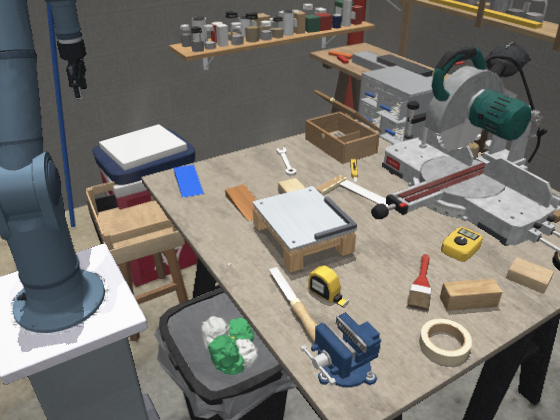

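The top view (up = +x, left = +y) shows the stand at about (312,216), the wedge at (239,232), the offcut at (249,186), the tape at (375,241), and the blue decoy at (174,260). The arm is at the lower left, clear of all of them. In the side view the stand is at (303,230) and the wedge is behind it at (241,201).

```bash
cat > m.py <<'E'
from h import *
c=r.read_camera("top"); W=pts(c); col=c["color"]; hsv=cv2.cvtColor(col,cv2.COLOR_BGR2HSV)
def rect(mask,name):
    P=W[mask]; (cx,cy),s,a=cv2.minAreaRect(P[:,:2].astype(np.float32))
    b=cv2.boxPoints(((cx,cy),s,a)); print(name,len(P),np.round([cx,cy],4),np.round(s,4),round(a,2),"z",np.round(np.percentile(P[:,2],[2,50,98]),4)); print(np.round(b,4).tolist())
def roi(x0,x1,y0,y1):
    m=np.zeros(W.shape[:2],bool); m[y0:y1,x0:x1]=1; return m
if __name__=="__main__":
    m=roi(265,360,175,255)&(W[...,2]>.068)&(W[...,2]<.1)
    er=cv2.morphologyEx(m.astype(np.uint8),cv2.MORPH_OPEN,np.ones((3,3)))>0
    rect(er,"stand")
    print("hsv wedge",hsv[232,239],"table",hsv[260,230])
    m=roi(205,268,212,250)&(hsv[...,1]>hsv[232,239,1]*.8)
    er=cv2.morphologyEx(m.astype(np.uint8),cv2.MORPH_OPEN,np.ones((3,3)))>0
    rect(er,"wedge")
    P=W[er]; A=np.c_[P[:,:2],np.ones(len(P))]; print("slope",np.linalg.lstsq(A,P[:,2],rcond=None)[0])
    rect(roi(228,272,170,204)&(W[...,2]>.02),"offcut")
    rect(roi(358,395,228,252)&(W[...,2]>.03),"tape")
    print("table z",np.median(W[255:265,210:250,2]))
E
python3 m.py
```

```text
stand 4484 [ 0.5901 -0.0961] [0.2212 0.1817] 84.14 z [0.0743 0.0803 0.0935]
[[0.4884999990463257, -0.19689999520778656], [0.6692000031471252, -0.21539999544620514], [0.6917999982833862, 0.004699999932199717], [0.5110999941825867, 0.02319999970495701]]
hsv wedge [ 16 145 151] table [ 18  39 131]
wedge 977 [0.5034 0.0677] [0.2981 0.1266] 55.25 z [0.0002 0.0122 0.0247]
[[0.36649999022483826, -0.018699999898672104], [0.47040000557899475, -0.09080000221729279], [0.6403999924659729, 0.15410000085830688], [0.5364000201225281, 0.22619999945163727]]
slope [-2.11868939 -0.12116132  1.18405163]
offcut 563 [0.5418 0.0676] [0.3779 0.0997] 11.43 z [0.0233 0.0301 0.0366]
[[0.3467000126838684, 0.07900000363588333], [0.36649999022483826, -0.018699999898672104], [0.7368999719619751, 0.05620000138878822], [0.7171000242233276, 0.15389999747276306]]
tape 276 [ 0.4619 -0.1643] [0.0448 0.3453] 25.84 z [0.0327 0.0588 0.0706]
[[0.36649999022483826, -0.018699999898672104], [0.5170000195503235, -0.3294999897480011], [0.5572999715805054, -0.3098999857902527], [0.4068000018596649, 0.0008999999845400453]]
table z -0.00016109013161158666
```

```bash
sed -i 's/    P=W\[mask\]; (cx/    mask=mask\&(c["depth"]>0); P=W[mask]; (cx/; s/P=W\[er\]; A/P=W[er\&(c["depth"]>0)]; A/' m.py; python3 m.py
```

```text
stand 4480 [ 0.5896 -0.0958] [0.2203 0.1808] 84.4 z [0.0744 0.0803 0.0935]
[[0.4887999892234802, -0.19660000503063202], [0.6687999963760376, -0.2143000066280365], [0.6902999877929688, 0.004999999888241291], [0.5103999972343445, 0.022600000724196434]]
hsv wedge [ 15 145 151] table [ 19  41 131]
wedge 971 [0.5445 0.1256] [0.1481 0.0635] 87.42 z [-0.0004  0.012   0.0236]
[[0.5095000267028809, 0.05310000106692314], [0.5728999972343445, 0.050200000405311584], [0.5795999765396118, 0.19820000231266022], [0.5160999894142151, 0.20110000669956207]]
slope [ 0.01187601  0.13400383 -0.01126516]
offcut 557 [0.6869 0.0972] [0.0912 0.0607] 83.33 z [0.0231 0.03   0.0364]
[[0.6514000296592712, 0.055399999022483826], [0.7117000222206116, 0.04830000177025795], [0.7222999930381775, 0.13899999856948853], [0.6620000004768372, 0.1459999978542328]]
tape 272 [ 0.5209 -0.288 ] [0.0376 0.0674] 14.85 z [0.0331 0.0593 0.0673]
[[0.49410000443458557, -0.26019999384880066], [0.5113999843597412, -0.3253999948501587], [0.5476999878883362, -0.3156999945640564], [0.5303999781608582, -0.25060001015663147]]
table z 0.0001368871524172629
```

The measured sizes agree with those given: the stand is 220 x 181 mm with its top at z = 0.080, and the wedge is 148 x 64 mm with a slope of 0.134.

- **Foot edge:** (0.529, 0.021)
- **Wedge thick end:** (0.548, 0.200), yaw -2.6°

Next I'll go behind the thick end with the fingers shut.

>>> step_arm([
  {"dx":306,"dy":-372,"dz":-100,"yaw":-71,"grip":0},
  {"dx":306,"dy":-372,"dz":-100,"yaw":-71,"grip":0},
  {"dx":306,"dy":-372,"dz":-100,"yaw":-71,"grip":0},
  {"dx":306,"dy":-372,"dz":-100,"yaw":-71,"grip":0},
  {"dx":306,"dy":-372,"dz":-100,"yaw":-71,"grip":0},
  {"dx":306,"dy":-372,"dz":-100,"yaw":-71,"grip":0},
  {"dx":306,"dy":-372,"dz":-100,"yaw":-71,"grip":0},
  {"dx":306,"dy":-372,"dz":-100,"yaw":-71,"grip":0},
  {"dx":306,"dy":-372,"dz":-100,"yaw":-71,"grip":0},
  {"dx":306,"dy":-372,"dz":-100,"yaw":-71,"grip":0},
  {"dx":306,"dy":-372,"dz":-100,"yaw":-71,"grip":0},
  {"dx":306,"dy":-372,"dz":-100,"yaw":-71,"grip":0},
  {"dx":306,"dy":-372,"dz":-100,"yaw":-71,"grip":0},
  {"dx":306,"dy":-372,"dz":-100,"yaw":-71,"grip":0},
])

```text
time: 1.6
tool_pos: [0.5477, 0.2334, 0.1314]
orientation: [-0.001, 0.724, 0.69, 0.0]
ft_force: [-0.5, 0.5, 0.7]
opening: -0.0001
gripper_force: 0.0
```

>>> step_arm([
  {"dz":-50,"dx":1},
  {"dz":-95,"dx":1},
  {"dz":-115,"dx":1},
  {"dz":-122,"dx":1},
  {"dz":-122,"dx":1},
])

```text
validation failed for argument at $.mo...
```

Run:
```python
from h import *
s=r.sense();print(s['tool_pos'],s['ft_force'],s['moment'])
c=r.read_camera("side"); cv2.imwrite("pics/s1.png",cv2.resize(c["color"][150:300,200:400],(800,600)))
```

```text
[0.54769981 0.23338583 0.13136726] [-0.49101225  0.54905041  0.65220821] [ 0.04570971  0.03043401 -0.03933985]
```

View pics/s1.png

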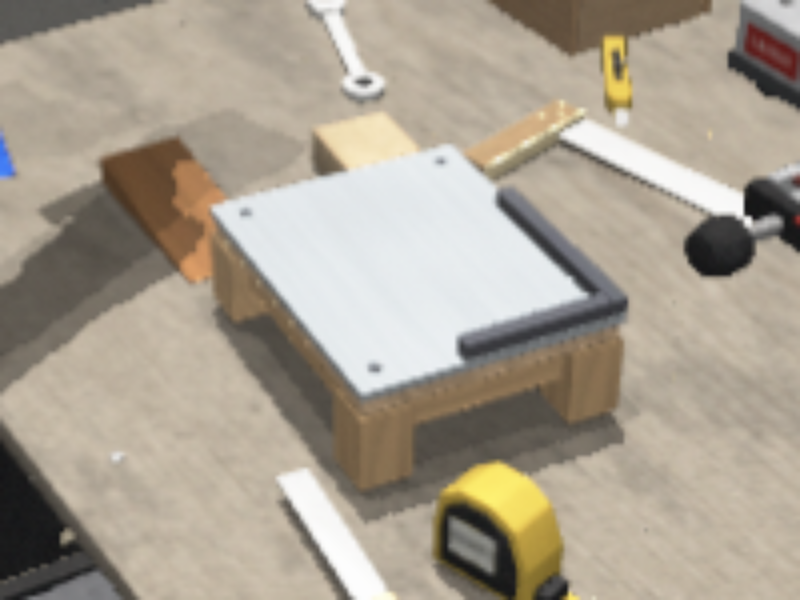

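The crop shows the wedge at about (165,210), left of the stand's short leg at (240,275). The move was refused because every key has to be given, so I'll resend it in full.

>>> step_arm([
  {"dx":1,"dy":0,"dz":-50,"yaw":0,"grip":0},
  {"dx":1,"dy":0,"dz":-95,"yaw":0,"grip":0},
  {"dx":1,"dy":0,"dz":-115,"yaw":0,"grip":0},
  {"dx":1,"dy":0,"dz":-122,"yaw":0,"grip":0},
  {"dx":1,"dy":0,"dz":-122,"yaw":0,"grip":0},
])

```text
time: 2.15
tool_pos: [0.5488, 0.2318, 0.0086]
orientation: [-0.0, 0.724, 0.689, -0.001]
ft_force: [0.5, -1.0, 0.7]
opening: -0.0002
gripper_force: 0.0
```

>>> step_arm([
  {"dx":-1,"dy":-12,"dz":0,"yaw":0,"grip":0},
  {"dx":-1,"dy":-20,"dz":0,"yaw":0,"grip":0},
  {"dx":-1,"dy":-27,"dz":0,"yaw":0,"grip":0},
  {"dx":-2,"dy":-34,"dz":0,"yaw":0,"grip":0},
  {"dx":-2,"dy":-41,"dz":0,"yaw":0,"grip":0},
  {"dx":-2,"dy":-48,"dz":0,"yaw":0,"grip":0},
  {"dx":-3,"dy":-55,"dz":0,"yaw":0,"grip":0},
  {"dx":-3,"dy":-62,"dz":0,"yaw":0,"grip":0},
  {"dx":-3,"dy":-69,"dz":0,"yaw":0,"grip":0},
  {"dx":-3,"dy":-75,"dz":0,"yaw":0,"grip":0},
  {"dx":-3,"dy":-75,"dz":0,"yaw":0,"grip":0},
])

```text
time: 3.25
tool_pos: [0.5466, 0.154, 0.0091]
orientation: [0.0, 0.726, 0.688, -0.001]
ft_force: [-0.1, 0.1, 0.1]
opening: -0.0004
gripper_force: 0.0
```

```bash
python3 - <<'E'
from h import *
s=r.sense();print(s['tool_pos'],s['ft_force'],s['moment'])
c=r.read_camera("top"); cv2.imwrite("pics/t1.png",cv2.resize(c["color"][160:280,190:350],(800,600)))
E
python3 m.py|head -7
```

```text
[0.54661093 0.15397972 0.00908536] [-0.12255007  0.07110431  0.13701533] [ 0.02022645  0.03771299 -0.02327574]
stand 4477 [ 0.5899 -0.0962] [0.2207 0.1812] 84.4 z [0.0744 0.0803 0.0933]
[[0.48899999260902405, -0.1972000002861023], [0.6693000197410583, -0.21490000188350677], [0.6909000277519226, 0.004699999932199717], [0.5105000138282776, 0.02239999920129776]]
hsv wedge [ 13 129  93] table [ 18  38 133]
wedge 668 [0.5412 0.0884] [0.1091 0.0629] 87.13 z [0.0047 0.0145 0.024 ]
[[0.507099986076355, 0.03550000116229057], [0.5698999762535095, 0.03240000084042549], [0.5753999948501587, 0.1412999927997589], [0.512499988079071, 0.1444000005722046]]
slope [0.0022729  0.1342884  0.00170096]
offcut 578 [0.6416 0.1025] [0.0905 0.1522] 83.04 z [0.0232 0.0301 0.3422]
```

View pics/t1.png

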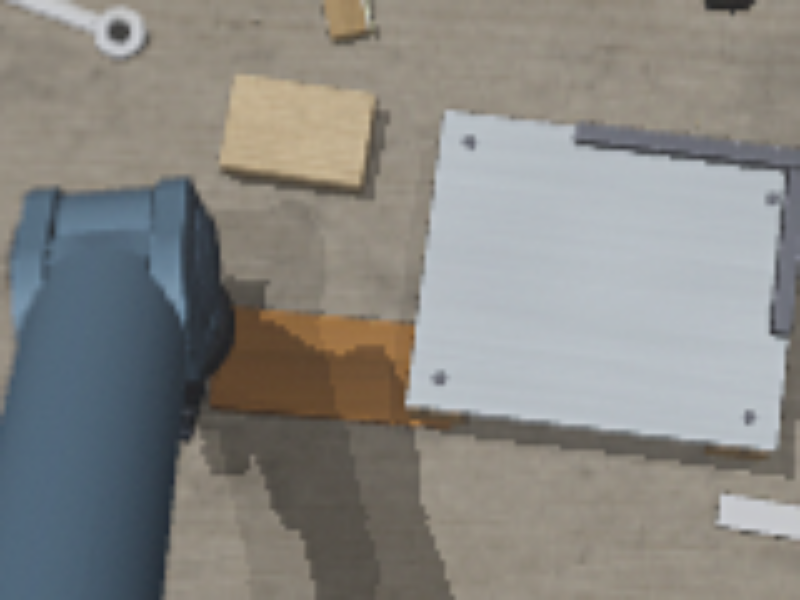

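The wedge went in straight, and its thin end is now about 27 mm past the foot edge. I'll push in small steps and watch the force.

>>> step_arm([
  {"dx":0,"dy":-2,"dz":0,"yaw":0,"grip":0},
  {"dx":0,"dy":-4,"dz":0,"yaw":0,"grip":0},
  {"dx":0,"dy":-6,"dz":0,"yaw":0,"grip":0},
  {"dx":0,"dy":-6,"dz":0,"yaw":0,"grip":0},
])

```text
time: 3.75
tool_pos: [0.5467, 0.1495, 0.0092]
orientation: [0.0, 0.725, 0.689, -0.0]
ft_force: [-0.0, 0.2, -0.1]
opening: 0.0
gripper_force: 0.0
```

>>> step_arm([
  {"dx":0,"dy":-2,"dz":0,"yaw":0,"grip":0},
  {"dx":0,"dy":-4,"dz":0,"yaw":0,"grip":0},
  {"dx":0,"dy":-4,"dz":0,"yaw":0,"grip":0},
])

```text
time: 4.05
tool_pos: [0.5468, 0.1454, 0.0093]
orientation: [0.0, 0.725, 0.689, -0.0]
ft_force: [-0.1, 0.0, -0.3]
opening: 0.0001
gripper_force: 0.0
```

>>> step_arm([
  {"dx":0,"dy":-2,"dz":0,"yaw":0,"grip":0},
  {"dx":0,"dy":-4,"dz":0,"yaw":0,"grip":0},
  {"dx":0,"dy":-4,"dz":0,"yaw":0,"grip":0},
])

```text
time: 4.35
tool_pos: [0.5468, 0.1414, 0.0093]
orientation: [0.0, 0.725, 0.689, -0.0]
ft_force: [0.2, 0.1, 0.3]
opening: 0.0001
gripper_force: 0.0
```

>>> step_arm([
  {"dx":0,"dy":-2,"dz":0,"yaw":0,"grip":0},
  {"dx":0,"dy":-4,"dz":0,"yaw":0,"grip":0},
  {"dx":0,"dy":-4,"dz":0,"yaw":0,"grip":0},
])

```text
time: 4.65
tool_pos: [0.5468, 0.1374, 0.0093]
orientation: [0.0, 0.725, 0.689, -0.0]
ft_force: [0.5, 0.7, -0.5]
opening: -0.0001
gripper_force: 0.0
```

>>> step_arm([
  {"dx":0,"dy":-2,"dz":0,"yaw":0,"grip":0},
  {"dx":0,"dy":-3,"dz":0,"yaw":0,"grip":0},
  {"dx":0,"dy":-3,"dz":0,"yaw":0,"grip":0},
])

```text
time: 4.95
tool_pos: [0.5468, 0.1346, 0.0093]
orientation: [0.0, 0.725, 0.689, -0.0]
ft_force: [0.7, -0.2, -0.2]
opening: 0.0005
gripper_force: 0.0
```

>>> step_arm([
  {"dx":0,"dy":-2,"dz":0,"yaw":0,"grip":0},
  {"dx":0,"dy":-3,"dz":0,"yaw":0,"grip":0},
  {"dx":0,"dy":-3,"dz":0,"yaw":0,"grip":0},
])

```text
time: 5.25
tool_pos: [0.5467, 0.1316, 0.0092]
orientation: [0.0, 0.725, 0.689, -0.0]
ft_force: [0.4, -0.7, -0.0]
opening: 0.0001
gripper_force: 0.0
```

```bash
python3 - <<'E'
from h import *
print(r.sense()['ft_force'])
E
python3 m.py|head -6
```

```text
[ 0.37879567 -0.71474809 -0.03610921]
stand 4480 [ 0.5897 -0.0961] [0.2206 0.181 ] 84.45 z [0.0744 0.0803 0.0935]
[[0.48899999260902405, -0.1972000002861023], [0.6690999865531921, -0.21469999849796295], [0.6904000043869019, 0.004900000058114529], [0.5102999806404114, 0.02239999920129776]]
hsv wedge [103  35  51] table [105  75  68]
wedge 2251 [0.5265 0.0993] [0.1651 0.1276] 2.14 z [-0.0033  0.3978  0.5108]
[[0.4417000114917755, 0.1599999964237213], [0.446399986743927, 0.032499998807907104], [0.6114000082015991, 0.03869999945163727], [0.6067000031471252, 0.16619999706745148]]
slope [-2.64065976  3.37848025  1.28575908]
```

Nothing has moved yet, so I'll continue.

>>> step_arm([
  {"dx":0,"dy":-2,"dz":0,"yaw":0,"grip":0},
  {"dx":0,"dy":-3,"dz":0,"yaw":0,"grip":0},
  {"dx":0,"dy":-3,"dz":0,"yaw":0,"grip":0},
])

```text
time: 5.6
tool_pos: [0.5467, 0.1286, 0.0093]
orientation: [0.0, 0.725, 0.689, -0.0]
ft_force: [-0.6, 0.0, 0.6]
opening: 0.0001
gripper_force: 0.0
```

>>> step_arm([
  {"dx":0,"dy":-2,"dz":0,"yaw":0,"grip":0},
  {"dx":0,"dy":-3,"dz":0,"yaw":0,"grip":0},
  {"dx":0,"dy":-3,"dz":0,"yaw":0,"grip":0},
])

```text
time: 5.9
tool_pos: [0.5468, 0.1259, 0.0093]
orientation: [-0.0, 0.725, 0.689, 0.0]
ft_force: [-0.2, 0.2, -0.6]
opening: -0.0001
gripper_force: 0.2
```

>>> step_arm([
  {"dx":0,"dy":-1,"dz":0,"yaw":0,"grip":0},
  {"dx":0,"dy":-2,"dz":0,"yaw":0,"grip":0},
  {"dx":0,"dy":-2,"dz":0,"yaw":0,"grip":0},
])

```text
time: 6.2
tool_pos: [0.5469, 0.125, 0.0093]
orientation: [-0.0, 0.725, 0.689, 0.001]
ft_force: [0.3, 2.7, -0.7]
opening: -0.0
gripper_force: 1.4
```

```bash
python3 - <<'E'
from h import *
f=[]
for i in range(6):
    f.append(r.sense()['ft_force']); c=r.read_camera("side")
print(np.mean(f,0)); print(r.sense()['tool_pos'])
cv2.imwrite("pics/s2.png",cv2.resize(c["color"][150:300,200:400],(800,600)))
E
python3 m.py|head -2
```

```text
[ 0.74068286  3.50006291 -1.39650827]
[0.54690376 0.12485694 0.00934079]
stand 4477 [ 0.5901 -0.0962] [0.2208 0.1815] 84.37 z [0.0745 0.0802 0.0934]
[[0.48899999260902405, -0.1972000002861023], [0.6696000099182129, -0.2150000035762787], [0.6912999749183655, 0.004800000227987766], [0.5105999708175659, 0.022600000724196434]]
```

View pics/s2.png

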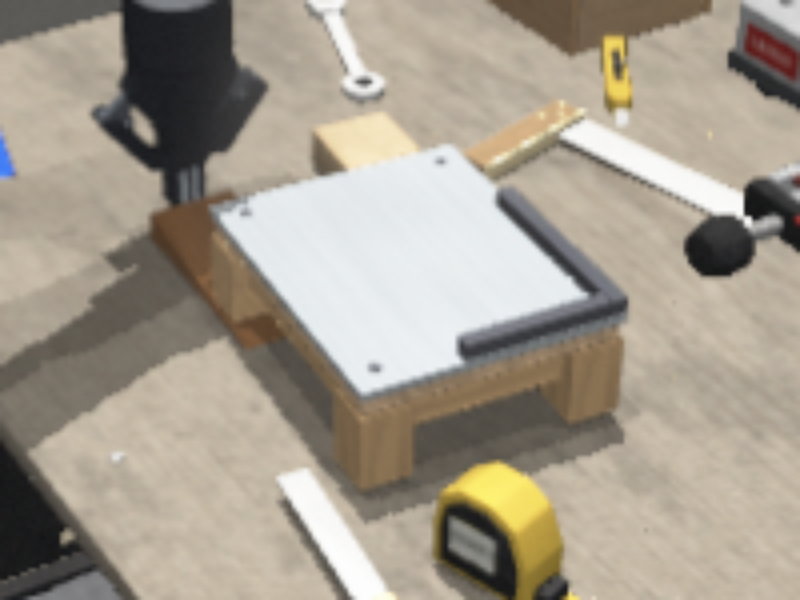

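Contact: the push force is 3.5 N, the stand hasn't shifted, and the wedge sits under the short leg (at about (240,300) in the crop). I'll back off, rise and go above the press point.

>>> step_arm([
  {"dx":0,"dy":10,"dz":0,"yaw":0,"grip":0},
  {"dx":0,"dy":20,"dz":0,"yaw":0,"grip":0},
  {"dx":0,"dy":22,"dz":45,"yaw":0,"grip":0},
  {"dx":0,"dy":22,"dz":95,"yaw":0,"grip":0},
  {"dx":0,"dy":22,"dz":105,"yaw":0,"grip":0},
  {"dx":-5,"dy":-20,"dz":105,"yaw":0,"grip":0},
  {"dx":-12,"dy":-65,"dz":105,"yaw":0,"grip":0},
  {"dx":-19,"dy":-105,"dz":105,"yaw":0,"grip":0},
  {"dx":-19,"dy":-121,"dz":100,"yaw":0,"grip":0},
  {"dx":-19,"dy":-121,"dz":85,"yaw":0,"grip":0},
  {"dx":-19,"dy":-121,"dz":78,"yaw":0,"grip":0},
  {"dx":-19,"dy":-121,"dz":78,"yaw":0,"grip":0},
])

```text
time: 7.75
tool_pos: [0.5261, 0.0052, 0.0851]
orientation: [-0.002, 0.724, 0.69, -0.002]
ft_force: [-0.1, 0.7, 0.5]
opening: 0.0
gripper_force: 0.0
```

>>> step_arm([
  {"dx":0,"dy":0,"dz":-2,"yaw":0,"grip":0},
  {"dx":0,"dy":0,"dz":-4,"yaw":0,"grip":0},
  {"dx":0,"dy":0,"dz":-4,"yaw":0,"grip":0},
])

```text
time: 8.05
tool_pos: [0.5279, 0.0039, 0.0831]
orientation: [-0.0, 0.724, 0.689, -0.0]
ft_force: [0.4, 0.8, 0.3]
opening: 0.0001
gripper_force: 0.0
```

>>> step_arm([
  {"dx":0,"dy":0,"dz":-2,"yaw":0,"grip":0},
  {"dx":0,"dy":0,"dz":-3,"yaw":0,"grip":0},
  {"dx":0,"dy":0,"dz":-3,"yaw":0,"grip":0},
])

```text
time: 8.35
tool_pos: [0.5277, 0.003, 0.0802]
orientation: [-0.0, 0.725, 0.689, -0.0]
ft_force: [-0.4, 0.4, 0.5]
opening: -0.0001
gripper_force: 0.0
```

>>> step_arm([
  {"dx":0,"dy":0,"dz":-1,"yaw":0,"grip":0},
  {"dx":0,"dy":0,"dz":-1,"yaw":0,"grip":0},
])

```text
time: 8.55
tool_pos: [0.5278, 0.0029, 0.0801]
orientation: [-0.0, 0.725, 0.689, 0.0]
ft_force: [-2.5, -0.2, 5.9]
opening: -0.0003
gripper_force: 2.6
```

>>> step_arm([
  {"dx":0,"dy":0,"dz":-0.6,"yaw":0,"grip":0},
  {"dx":0,"dy":0,"dz":-0.6,"yaw":0,"grip":0},
  {"dx":0,"dy":0,"dz":-0.6,"yaw":0,"grip":0},
])

```text
time: 8.85
tool_pos: [0.5279, 0.003, 0.08]
orientation: [-0.001, 0.725, 0.689, 0.0]
ft_force: [-3.8, 0.6, 7.9]
opening: 0.0001
gripper_force: 4.4
```

Run:
```python
from h import *
f=[]
for i in range(8):
    r.read_camera("side"); s=r.sense(); f.append(s['ft_force'])
print(np.round(f,1)); print(s['tool_pos'],s['time'])
c=r.read_camera("top"); W=pts(c); m=np.zeros(W.shape[:2],bool); m[190:245,278:340]=1
m&=(c["depth"]>0)&(abs(W[...,2]-.08)<.006)
A=np.c_[W[m][:,:2]-[.59,-.096],np.ones(m.sum())]; print("tilt",np.linalg.lstsq(A,W[m][:,2],rcond=None)[0])
c=dict(np.load("top0.npz")); W=pts(c); m&=(c["depth"]>0)&(abs(W[...,2]-.08)<.006)
A=np.c_[W[m][:,:2]-[.59,-.096],np.ones(m.sum())]; print("tilt before",np.linalg.lstsq(A,W[m][:,2],rcond=None)[0])
```

```text
[[-3.2  0.6  8.3]
 [-2.6 -0.3  8.1]
 [-3.4  0.2  8.4]
 [-3.5 -0.3  9.1]
 [-3.5 -0.1  9.3]
 [-2.7 -0.1  8.7]
 [-3.2  0.6  8.8]
 [-3.3 -0.1  8.5]]
[0.52782607 0.00294747 0.08000339] 9.25
tilt [ 0.00098344 -0.00027948  0.08001432]
tilt before [-1.05023103e-03 -3.95016749e-05  7.99740711e-02]
```

It presses with 8.6 N without sinking (z = 80.0 mm, tilt about 0.001 rad). I'll add a little more force.

>>> step_arm([
  {"dx":0,"dy":0,"dz":-0.5,"yaw":0,"grip":0},
  {"dx":0,"dy":0,"dz":-0.5,"yaw":0,"grip":0},
  {"dx":0,"dy":0,"dz":-0.5,"yaw":0,"grip":0},
  {"dx":0,"dy":0,"dz":-0.5,"yaw":0,"grip":0},
])

```text
time: 9.7
tool_pos: [0.5279, 0.003, 0.08]
orientation: [-0.001, 0.725, 0.689, 0.0]
ft_force: [-4.3, 0.4, 12.0]
opening: -0.0001
gripper_force: 5.9
```

```bash
python3 - <<'E'
from h import *
for i in range(4): r.read_camera("side"); s=r.sense(); print(np.round(s['ft_force'],1),s['tool_pos'])
c=r.read_camera("side"); cv2.imwrite("pics/s3.png",cv2.resize(c["color"][150:300,200:400],(800,600)))
E
python3 m.py|head -2
```

```text
[-3.6  0.1 11.6] [0.52785228 0.00295386 0.07996238]
[-5.2  0.4 11.4] [0.52785973 0.00296188 0.07998042]
[-4.5 -0.1 12.1] [0.52783222 0.00299632 0.07995206]
[-4.6 -0.4 12.1] [0.5278459 0.0029403 0.0799695]
stand 3599 [ 0.5897 -0.0962] [0.2205 0.1817] 84.59 z [0.0744 0.0805 0.0941]
[[0.48890000581741333, -0.19740000367164612], [0.6697999835014343, -0.21459999680519104], [0.6905999779701233, 0.004900000058114529], [0.5097000002861023, 0.022099999710917473]]
```

View pics/s3.png

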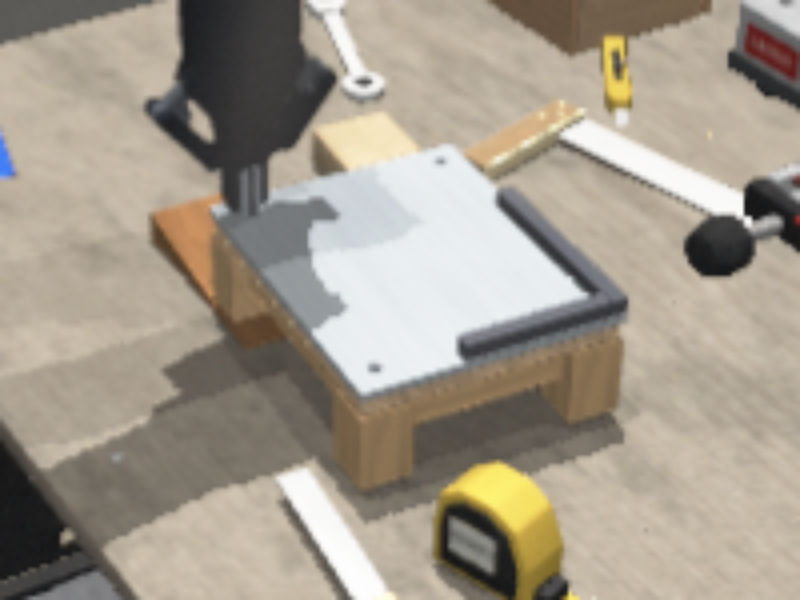

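The fingers press on the near-left corner (at about (245,205) in the crop) with about 12 N. The stand is level and in place, and the wedge is under the leg, so I'm handing in.

```bash
python3 -c "
from bench import r
print(r.hand_in())"
```

```text
the job is handed in; nothing more can be done
None
```

I handed the job in with the wedge snug under the short leg, the stand level (tilt about 0.001 rad) and in its place, and the shut fingers pressing about 12 N on that corner; no verdict was returned.

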